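# Put the drill-press clamping kit away

### The arm

A 7-joint arm with a two-finger parallel gripper is mounted at the origin on the work surface. World frame = base frame: x ahead of the robot, y to its left, z up, the work surface at z = 0. Lengths are in m, angles in rad, forces in N, time in s.
With the tool pointing down it reaches from about 0.4 to 0.85 m from the base axis. Payload 10.4 kg.
Tool frame: the origin (TCP) lies midway between the tips of the shut fingers; the grasp point (between the pads) lies 19 mm behind it; z points along the fingers, y is the line along which they close (so a half turn about z gives the same grasp; the last joint's range is limited). The gripper opens to 87 mm and grips with 3 to 60 N. Pads are 19 mm wide; open, the fingers measure 117 mm over their backs; the gripper's body (75 mm by 190 mm) begins 51 mm behind the grasp point.
Start: joints at [-1.314, 0.332, -0.065, 1.46, 0.022, 1.35, -0.088], TCP at [0.173, 0.601, 0.199] pointing down, gripper open.
Joint ranges: [-2.6, 2.6], [-0.5, 2.12], [-1.47, 1.34], [0.16, 2.42], [-1.27, 4.41], [0.06, 2.06], [-2.6, 2.6]. Speed limits (rad/s): [2.22, 2.22, 2.79, 2.79, 3.14, 3.14, 3.14].

### API

Orientations are given as a unit quaternion [x, y, z, w].
In Python, from bench import r gives the robot as it stands.
- The arm moves only by the tool arm_command, never from a script. Its argument "moves" is one flat list of numbers, 4 for each row, row after row: the shift along the tool's x, y, z in cm, then the turn about the tool's z in degrees. A call has 1 to 12 rows; each row shifts and turns the commanded pose from where the row before left it, along the tool's axes as they then stand; what a row does not reach is not made up. A row lasts 1/12 s, in which the tool goes at most 41.7 mm and 7.16 degrees, less where a joint would pass 70% of its speed; a pose out of reach is approached as far as the arm can. A call with a gripper value outside its range is refused whole. "fingers" is the opening in per cent of the stroke, from 0 (shut) to 100 (fully open), set as the call begins (left out, the last holds). The fingers move at their own pace and stop on an object; "squeeze" is the grip in N (left out, the last holds). Time passes only in rows, so rows that do not move let the fingers close. It gives the time, the measured TCP pose, the force, the opening and the grip force at its end, in the units of the state.
- r.read_state(): the state, without advancing time (a new reading comes with each control period).
- r.camera(name): name is "side" or "top" or "wrist"; returns the picture (420x560x3 uint8, red, green, blue); there is no depth.
- r.camera_info(name): a dict with "fx", "fy", "cx", "cy" (pixels), "origin" and "attitude" of the camera in the world. Camera axes: x right, y up, looking along -z (the intrinsics and any distortion apply to the point x, -y, -z); pixel columns grow to the right and rows downward; lengths in m; the calibration is good to about 2 mm. The wrist camera is an equidistant fisheye: a pixel r from the principal point sees the ray r / f radians off the axis. A picture is of the moment at which its call begins: read the wrist's pose just before it. camera_info takes no time and is no camera call; for the wrist camera it gives the pose at the moment of the call.
- r.close_job(): hands the job in; it is judged then, once.
The state is a dict: "time": time; "joint_positions": joint angles; "joint_vel": joint speeds; "joint_torque": joint torques, N m; "ee_pos": TCP position; "eef_rot": TCP orientation; "ft_force": force on the tool from outside, world axes, zero at the start; "torque": the same for the moment, N m; "width": finger opening in m; "grip_force": force on a finger pad.
Only numpy, scipy, OpenCV 4.12 (cv2) and the standard library are available. Lean on these libraries where they do the work, as an engineer would, in place of code of your own. Each camera call takes 0.05 s, during which the arm holds its last target. There are 200 camera calls.

### The job

Put the V-block, groove up, in the wide left-hand compartment of the open drawer and the slotted clamp strap, lying flat, in the narrow right-hand one, let go of both, then push the drawer home without slamming it until it snaps in at its detent and stays fully shut. Only then swing the drop latch right down until it lies level across the drawer front. Leave the square tube in the tray and everything else on the bench where it is.

Things in the scene. Friction and masses are not known exactly. Their poses are not given: they have to be found in the camera images.
- front (a point): grey steel drawer unit, fixed on the bench, 300 mm deep (x) x 290 wide (y) x 105 high; this point is the middle of the lower edge of its front plane, at bench height, with the unit's axes: x straight into the unit, away from the robot; y to its left. The drawer opens to -x. Front panel 246 wide between 20 mm side posts, from 10 to 88 mm above the bench
- drawer (a joint): how far the drawer is out, m: 0 fully home, 0.225 fully out; starts 0.19 to 0.215. A spring detent pulls it home inside 0.008 and pushes it back out between 0.008 and 0.020; about 8 N of push is needed. The front panel is 15 mm thick; its outer face is flush with the unit's front plane when home
- handle (a point): middle of the drawer's bar handle: a horizontal round steel bar 10 mm thick and 100 long (along the unit's y), 25 mm in front of the drawer's front panel, 45 mm above the bench; moves with the drawer
- wide_lane (a point): point on the floor of the drawer's wide compartment, on the left (+y of the unit): 255 mm long (unit's x) x 135 wide, floor 17 mm above the bench, walls and divider 5 mm thick, 37 high; axes parallel to the unit's; moves with the drawer. It lies midway between the side walls, 60 mm behind the front inner wall (195 mm before the back wall). Open above as far as it is out of the unit
- narrow_lane (a point): the same for the narrow compartment, on the right (-y of the unit), 255 mm long x 92 wide, otherwise alike
- latch (a joint): drop latch, rad: 0 standing 65 degrees above level, 1.134 level (its stop); starts 0 to 0.2; stays where left (1 N at the tip; may jam if its end is pressed straight down). Bright steel bar 100 mm long, 14 high, 12 thick, in an upright plane 20 mm in front of the unit's front plane, pivoted on the right post at (-20, -135, 78) mm in the frame of front; it reaches up and to +y
- latch_tip (a point): point on the latch bar's centre line, 100 mm from its pivot, at the free end
- tray: plywood open tray, fixed, 330 mm (its x) x 170 (y) x 25 high, walls and floor 5 mm; two dividers across x give three compartments 103 x 160 mm, centred at x = -108, 0 and 108; origin at the centre of its underside. V-block, strap and tube lie in one each, in any order, lengths about along the tray's y
- vblock: bright steel V-block, 80 mm long (its x) x 46 wide (y) x 40 high, V groove along its length on top, about 0.65 kg; origin at the centre of its underside, z up out of the groove
- strap: bright steel clamp strap, flat bar 120 mm long (its x) x 30 wide (y) x 20 thick, with a slot 60 x 14 mm through it centred 10 mm to +x, about 0.45 kg; origin at the centre of its underside; z up
- tube: dark steel square tube offcut 110 x 40 x 40 mm, hollow: not part of the job, to be left in its compartment
- tin: round can, radius 34, height 85 mm, standing on top of the drawer unit: bystander
- hammer: hammer 220 mm long lying on the bench to the right: bystander
- mug: white mug, radius 40, height 90 mm, on the bench to the right: bystander
- angle: dark angle-iron offcut 140 x 40 x 40 mm lying on top of the drawer unit: bystander
Things that resemble listed ones, but are neither listed nor needed, are in the scene too. What is shaped like the strap but orange is not meant. Leave any blue look-alike of the vblock alone.

How it is judged:
By the outcome, as a careful person would: the job done as asked, in the order asked, and still so for the second after the job is handed in, with the robot touching nothing.
It also fails if it takes over 70 s, if anything falls off the work surface, if the arm or the gripper's body presses on something with over 40 N, if the wrist force passes 120 N, or if a joint passes its speed limit or range.

## Working session

There is one attempt and no reset: what is moved stays moved. The work goes in short steps, Python scripts to look and compute and a tool call to move; the robot and the scene stay as the last step left them, time stands still between calls to the robot, and variables do not carry over. Pictures are saved under pics/ and viewed, at most 10 in all, crops included, and the job is handed in when it is done.

Besides the shell and the picture viewer there is one more tool, called after "Emit:" by a JSON object that holds its "fn" and its "kwargs". arm_command: Moves the arm, as the interface text tells. Its arguments: {"type":"object","properties":{"moves":{"type":"array"},"fingers":{"type":"number"},"squeeze":{"type":"number"}},"required":["moves"]}

```bash
mkdir -p pics; ls; python3 - <<'E'
from bench import r
import cv2,numpy as np
s=r.read_state();print({k:np.round(v,3).tolist() for k,v in s.items()})
for n in("top","side"):
    i=r.camera_info(n);print(n,{k:(np.round(v,4).tolist() if not isinstance(v,str) else v) for k,v in i.items()})
    im=r.camera(n);cv2.imwrite(f"pics/{n}0.png",cv2.cvtColor(im,cv2.COLOR_RGB2BGR))
print(r.camera_info("wrist"))
E
```

```text
pics
{'time': 0.0, 'joint_positions': [-1.314, 0.333, -0.065, 1.461, 0.022, 1.35, -0.089], 'joint_vel': [-0.001, 0.0, 0.002, 0.002, -0.001, 0.001, 0.001], 'joint_torque': [-0.001, -62.324, 0.024, -38.99, -0.061, 0.04, 0.0], 'ee_pos': [0.172, 0.6, 0.198], 'eef_rot': [0.139, 0.99, -0.001, -0.0], 'ft_force': [0.487, 0.169, 0.167], 'torque': [-0.023, -0.019, 0.002], 'grip_force': 0.0, 'width': 0.087}
top {'fx': 412.0956, 'fy': 412.0956, 'cx': 279.3157, 'cy': 208.2351, 'origin': [0.4965, -0.0999, 1.1716], 'attitude': [-0.0301, 0.0264, 0.7116, -0.7014]}
side {'fx': 519.6192, 'fy': 519.6192, 'cx': 276.2945, 'cy': 200.3051, 'origin': [0.4058, 0.9616, 0.9609], 'attitude': [-0.0445, 0.4351, 0.8961, -0.0753]}
{'fx': 325.19226210127806, 'fy': 325.19226210127806, 'cx': 282.26995614327495, 'cy': 204.77864054365506, 'origin': array([0.09514364, 0.62194892, 0.3839679 ]), 'attitude': array([-0.11761447, -0.08711052,  0.59515813,  0.79016795])}
```

View pics/top0.png

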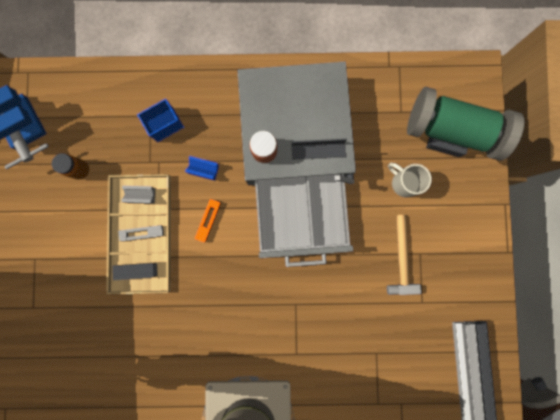

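View pics/side0.png

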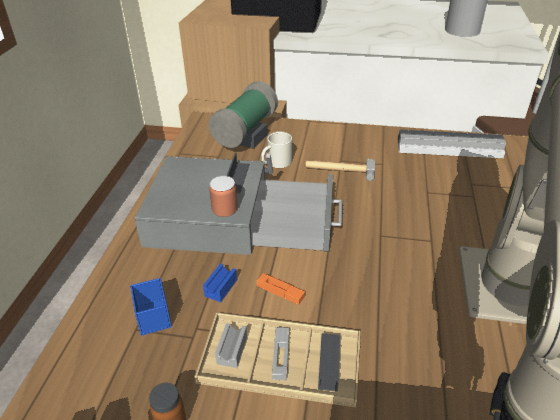

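Top view: the V-block candidates are bright steel at (138,195) in the tray and blue at (203,167). The strap candidates are steel at (140,234) and orange at (208,221). The steel ones in the tray fit the description. The dark tube is at (135,271), the drawer at (305,215), and the latch near (345,178). I'll confirm with an enlarged crop.

```bash
cat > h.py <<'E'
import numpy as np,cv2
from scipy.spatial.transform import Rotation as R
from bench import r
def ray(n,u,v,i=None):
    i=i or r.camera_info(n)
    a=np.array([(u-i['cx'])/i['fx'],(v-i['cy'])/i['fy']])
    if n=='wrist':
        t=np.hypot(*a);d=np.array([*(a/t*np.sin(t)),np.cos(t)])
    else:d=np.array([*a,1.])
    return np.array(i['origin']),R.from_quat(i['attitude']).apply(d*[1,-1,-1])
def at(n,u,v,z,i=None):
    o,d=ray(n,u,v,i);return o+d*(z-o[2])/d[2]
def proj(n,p,i=None):
    i=i or r.camera_info(n)
    d=R.from_quat(i['attitude']).inv().apply(np.array(p)-i['origin'])*[1,-1,-1]
    if n=='wrist':
        q=np.hypot(d[0],d[1]);t=np.arctan2(q,d[2]);a=d[:2]/q*t
    else:a=d[:2]/d[2]
    return np.array([a[0]*i['fx']+i['cx'],a[1]*i['fy']+i['cy']])
def snap(n):
    i=r.camera_info(n);return cv2.cvtColor(r.camera(n),cv2.COLOR_RGB2BGR),i
def crop(im,x,y,w,h,k,name):
    cv2.imwrite('pics/'+name,cv2.resize(im[y:y+h,x:x+w],None,fx=k,fy=k,interpolation=cv2.INTER_CUBIC))
E
python3 - <<'E'
from h import *
im=cv2.imread('pics/top0.png')
a=cv2.resize(im[165:305,100:180],None,fx=4.2,fy=4.2,interpolation=cv2.INTER_CUBIC)
b=cv2.resize(im[130:270,240:360],None,fx=3.8,fy=4.2,interpolation=cv2.INTER_CUBIC)
cv2.imwrite('pics/c1.png',np.hstack([a,b]));print(a.shape,b.shape)
E
```

```text
(588, 336, 3) (588, 456, 3)
```

View pics/c1.png

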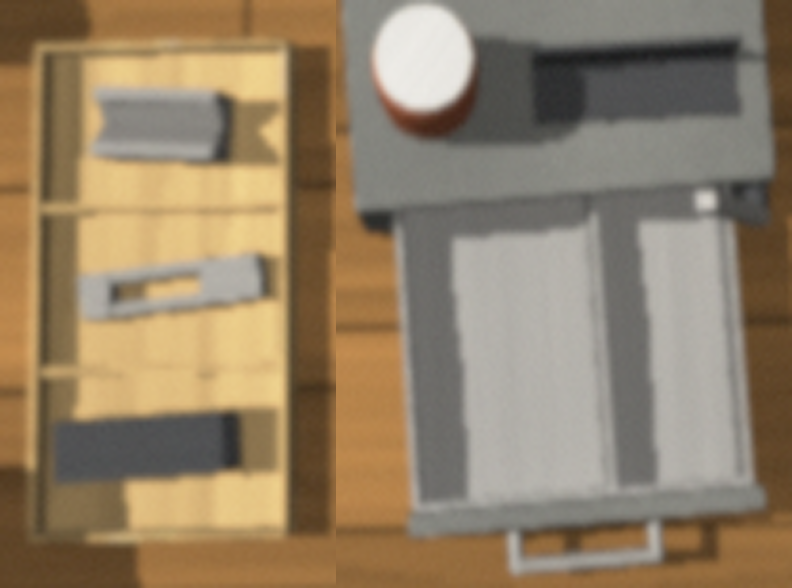

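The crop confirms it: bright V-block, groove up, at crop (155,124); bright slotted strap at (172,287), with the slot offset to the left; dark tube at (147,447). The unit's front top edge runs from (360,212) to (772,178), and the handle bar from (515,568) to (660,555).

```bash
cat >> h.py <<'E'
def A(X,Y,z):return at('top',100+X/4.2-.38,165+Y/4.2-.38,z)
def B(X,Y,z):return at('top',240+(X-336)/3.8-.38,130+Y/4.2-.38,z)
E
python3 - <<'E'
from h import *
np.set_printoptions(precision=4,suppress=True)
def box(n,P):
    P=np.array(P);print(n,cv2.minAreaRect(P[:,:2].astype(np.float32)),P.mean(0))
box('vb',[A(*p,.045) for p in [(95,90),(213,92),(97,158),(212,161)]])
box('strap',[A(*p,.025) for p in [(78,275),(262,256),(266,292),(85,320)]])
box('tray',[A(*p,.025) for p in [(34,45),(292,40),(290,538),(33,538)]])
L,Rr=B(360,212,.105),B(772,178,.105)
print('front',L,Rr,(L+Rr)/2,np.linalg.norm(L-Rr),np.degrees(np.arctan2(*(L-Rr)[[1,0]])))
a,b=B(408,520,.088),B(765,492,.088)   # panel top front/outer approx
c,d=B(410,535,.088),B(765,508,.088)
print('panel outer',c,d,np.linalg.norm(c-d),np.degrees(np.arctan2(*(c-d)[[1,0]])))
print('handle',B(515,568,.045),B(660,555,.045))
print('tip',B(705,200,.16))
print('divider',B(615,490,.054),B(597,215,.054))
E
```

```text
vb ((0.6305373907089233, 0.29941919445991516), (0.07904569804668427, 0.045507561415433884), 88.16972351074219) [0.6307 0.2989 0.045 ]
strap ((0.5261114239692688, 0.2926105856895447), (0.030232489109039307, 0.12255474179983139), 6.826429843902588) [0.5258 0.2922 0.025 ]
tray ((0.5241577625274658, 0.30031031370162964), (0.32940810918807983, 0.17322714626789093), 0.18637965619564056) [0.5248 0.2992 0.025 ]
front [ 0.657  -0.0087  0.105 ] [ 0.674  -0.2922  0.105 ] [ 0.6655 -0.1504  0.105 ] 0.2839953663694331 93.44778957922377
panel outer [ 0.4562 -0.0401  0.088 ] [ 0.4695 -0.2845  0.088 ] 0.24475653191432395 93.11502772274152
handle [ 0.4324 -0.1125  0.045 ] [ 0.4393 -0.2161  0.045 ]
tip [ 0.6525 -0.2383  0.16  ]
divider [ 0.4817 -0.1842  0.054 ] [ 0.6601 -0.1749  0.054 ]
```

```bash
cat >> h.py <<'E'
F=np.array([.6655,-.1504]);th=np.radians(3.2);UX=np.array([np.cos(th),np.sin(th)]);UY=np.array([-np.sin(th),np.cos(th)])
def U(p):d=np.array(p)[:2]-F;return np.array([d@UX,d@UY])
def W(x,y):return F+x*UX+y*UY
def tool(p,ang=None):
    """shift in tool axes (cm) from measured pose to world p; turn deg to bring close line to world angle ang"""
    s=r.read_state();q=R.from_quat(s['eef_rot']);M=q.as_matrix()
    d=q.inv().apply(np.array(p)-s['ee_pos'])*100
    a=np.degrees(np.arctan2(M[1,1],M[0,1]))
    t=None if ang is None else (a-ang+90)%180-90
    print('pos',np.round(s['ee_pos'],4),'unit',np.round(U(s['ee_pos']),4),'ang',round(a,2),'tilt',np.round(M[:2,2],3),'shift cm',np.round(d,2),'turn',t,'w',round(float(s['width']),4),'f',np.round(s['ft_force'],1),'t',round(s['time'],2),'q7',s['joint_positions'][6])
E
python3 - <<'E'
from h import *
np.set_printoptions(precision=4,suppress=True)
print('tin',U(B(423,57,.19)),'tin edge',U(B(423,112,.19)))
for p in [(535,118),(740,112),(535,55),(740,40)]:print('angle',U(B(*p,.108)),U(B(*p,.145)))
tool([.6307,.2989,.15],-1.8)
E
```

```text
tin [0.0733 0.0897] tin edge [0.0413 0.0918]
angle [0.0493 0.0178] [0.0418 0.0193]
angle [ 0.0431 -0.123 ] [ 0.0358 -0.1167]
angle [0.089 0.015] [0.0802 0.0165]
angle [ 0.0884 -0.1268] [ 0.0796 -0.1203]
pos [0.1725 0.6003 0.1978] unit [-0.4503  0.7771] ang 73.97 tilt [-0.    -0.001] shift cm [-52.36 -16.31   4.81] turn 75.77227105402437 w 0.087 f [-0.1 -0.6 -0.1] t 0.1 q7 -0.0884850814831673
```

Emit:
{"fn": "arm_command", "kwargs": {"moves": [-3.7,-1.15,0,0,-3.7,-1.15,0,0,-3.7,-1.15,0,0,-3.7,-1.15,0,0,-3.7,-1.15,0,0,-3.7,-1.15,0,0,-3.7,-1.15,0,0,-3.7,-1.15,0,0,-3.7,-1.15,0,0,-3.7,-1.15,0,0,-3.7,-1.15,0,0,-3.7,-1.15,0,0], "fingers": 69}}

```text
time: 1.1
ee_pos: [0.5624, 0.3441, 0.1983]
eef_rot: [0.139, 0.99, -0.0, -0.0]
ft_force: [0.9, -0.0, -0.7]
width: 0.0602
grip_force: 0.0
```

Emit:
{"fn": "arm_command", "kwargs": {"moves": [-2.7,-0.8,0,0,-2.7,-0.8,0,0,-2.6,-0.9,0,0,0,0,0,7,0,0,0,7,0,0,0,7,0,0,0,7,0,0,0,7,0,0,0,7,0,0,0,7,0,0,0,7,0,0,0,7]}}

```text
time: 2.1
ee_pos: [0.6309, 0.2993, 0.198]
eef_rot: [0.639, 0.77, -0.0, -0.0]
ft_force: [0.3, 0.9, 0.3]
width: 0.0599
grip_force: 0.0
```

```bash
python3 - <<'E'
from h import *
tool([.6307,.2989,.1],-1.8)
E
```

```text
pos [0.6309 0.2993 0.198 ] unit [-0.0094  0.4509] ang 10.63 tilt [-0.001 -0.   ] shift cm [-0.03 -0.02  9.8 ] turn 12.427824282820879 w 0.0599 f [0.3 0.9 0.3] t 2.1 q7 -0.20136937810532252
```

Emit:
{"fn": "arm_command", "kwargs": {"moves": [0,0,2,6.2,0,0,3,6.2,0,0,3,0,0,0,1.8,0,0,0,0,0]}}

```text
time: 2.52
ee_pos: [0.6283, 0.2984, 0.0952]
eef_rot: [0.716, 0.698, -0.004, -0.001]
ft_force: [-1.4, -0.1, -0.5]
width: 0.0601
grip_force: 0.0
```

```bash
python3 - <<'E'
from h import *
im,i=snap('wrist');cv2.imwrite('pics/w1.png',im)
tool([.6307,.2989,.012],-1.8)
for n,x,y in [('vb',.6307,.2989)]:
  for a in(-.0395,.0395):
    for b in (-.023,.023):
      t=np.radians(88.2);p=np.array([x,y])+a*np.array([np.cos(t),np.sin(t)])+b*np.array([-np.sin(t),np.cos(t)])
      print(proj('wrist',[*p,.045],i).round(1))
E
```

```text
pos [0.6296 0.2988 0.0982] unit [-0.0107  0.4505] ang -1.42 tilt [-0.004 -0.002] shift cm [0.03 0.14 8.62] turn 0.38197334325427335 w 0.0604 f [0.1 0.3 0.6] t 2.57 q7 -0.38139846501083785
[314.8 259.3]
[258.  258.8]
[318.8 162.2]
[256.3 161.7]
```

View pics/w1.png

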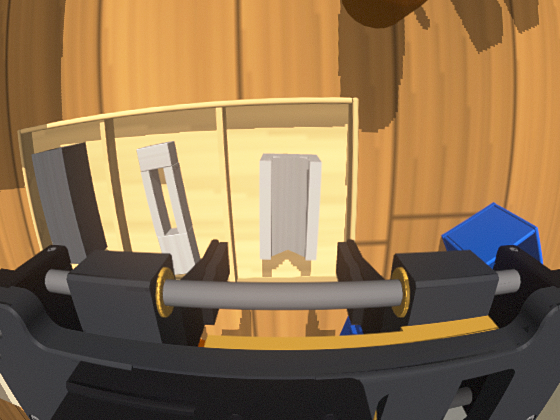

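The wrist view shows the V-block's top at (260–320, 155–260), within about 2 px of the prediction. The strap is at (165,205) and the tube at (70,200). The fingers straddle the block, so I'm descending.

Emit:
{"fn": "arm_command", "kwargs": {"moves": [0,0.2,2.5,0,0,0,2.5,0,0,0,2,0,0,0,1.2,0,0,0,0.2,0,0,0,0,0]}}

```text
time: 3.07
ee_pos: [0.6336, 0.2995, 0.0174]
eef_rot: [0.716, 0.698, 0.0, 0.0]
ft_force: [-0.1, -0.8, 0.6]
width: 0.0602
grip_force: 0.0
```

Emit:
{"fn": "arm_command", "kwargs": {"moves": [0,0,0,0,0,0,0,0,0,0,0,0,0,0,0,0,0,0,0,0], "fingers": 30, "squeeze": 40}}

```text
time: 3.48
ee_pos: [0.6335, 0.2998, 0.018]
eef_rot: [0.716, 0.698, 0.001, -0.0]
ft_force: [-2.8, 0.1, 6.0]
width: 0.045
grip_force: 40.0
```

Emit:
{"fn": "arm_command", "kwargs": {"moves": [0,0,-1.5,0,0,0,-2.5,0,0,0,-3,0,0,0,-3,0,0,0,-2,0,0,0,0,0]}}

```text
time: 3.98
ee_pos: [0.6355, 0.2999, 0.1425]
eef_rot: [0.716, 0.698, 0.004, 0.001]
ft_force: [0.9, 0.1, -5.4]
width: 0.0446
grip_force: 40.0
```

```bash
python3 - <<'E'
from h import *
tool([*W(-.125,.0485),.14],93.2)
E
```

```text
pos [0.6355 0.2999 0.1425] unit [-0.0049  0.4513] ang -1.44 tilt [0.007 0.004] shift cm [-4.112e+01 -8.710e+00  3.000e-02] turn 85.35607495704869 w 0.0446 f [ 0.9  0.1 -5.4] t 3.98 q7 -0.38723277646849485
```

Emit:
{"fn": "arm_command", "kwargs": {"moves": [-2,-0.4,0,0,-3.5,-0.75,0,0,-3.9,-0.8,0,0,-3.9,-0.8,0,0,-3.9,-0.8,0,0,-3.9,-0.85,0,0,-3.9,-0.85,0,0,-3.9,-0.85,0,0,-3.9,-0.85,0,0,-3.9,-0.85,0,0,-3,-0.6,0,0,-1.4,-0.3,0,0]}}

```text
time: 4.98
ee_pos: [0.5332, -0.1149, 0.1355]
eef_rot: [0.718, 0.696, -0.001, -0.0]
ft_force: [0.1, -0.6, -6.2]
width: 0.0447
grip_force: 40.0
```

Emit:
{"fn": "arm_command", "kwargs": {"moves": [0,0,0,7.1,0,0,0,7.1,0,0,0,7.1,0,0,0,7.1,0,0,0,7.1,0,0,0,7.1,0,0,0,7.1,0,0,0,7.1,0,0,0,7.1,0,0,0,7.1,0,0,0,7.1,0,0,0,7.1]}}

```text
time: 5.98
ee_pos: [0.5348, -0.1093, 0.1352]
eef_rot: [1.0, 0.026, -0.001, -0.0]
ft_force: [0.1, -0.8, -6.3]
width: 0.0448
grip_force: 40.0
```

```bash
python3 - <<'E'
from h import *
tool([*W(-.125,.0485),.031],93.2)
im,i=snap('wrist');cv2.imwrite('pics/w2.png',im)
tool([*W(-.125,.0485),.031],93.2)
for x,y,z in [(-.188,.116,.054),(-.188,-.0215,.054),(-.188,-.116,.054),(0,.116,.054),(0,-.0215,.054),(-.203,.123,.088),(-.203,-.123,.088)]:
  print(x,y,z,proj('wrist',[*W(x,y),z],i).round(1))
E
```

```text
pos [ 0.5348 -0.1093  0.1352] unit [-0.1282  0.0484] ang -86.98 tilt [-0.002  0.   ] shift cm [ 3.400e-01 -1.000e-02  1.042e+01] turn -0.18431409169039625 w 0.0448 f [ 0.1 -0.8 -6.3] t 5.98 q7 -1.2233467645442575
pos [ 0.5349 -0.1092  0.1352] unit [-0.1281  0.0484] ang -87.52 tilt [-0.002  0.   ] shift cm [ 3.300e-01 -1.000e-02  1.042e+01] turn -0.7197483973164367 w 0.0446 f [-0.3  0.2 -6.6] t 6.03 q7 -1.2323441424042938
-0.188 0.116 0.054 [209.5 263.8]
-0.188 -0.0215 0.054 [356.2 263.3]
-0.188 -0.116 0.054 [445.1 258.9]
0 0.116 0.054 [198.4  53.2]
0 -0.0215 0.054 [365.8  52.6]
-0.203 0.123 0.088 [195.7 296.4]
-0.203 -0.123 0.088 [463.  288.1]
```

View pics/w2.png

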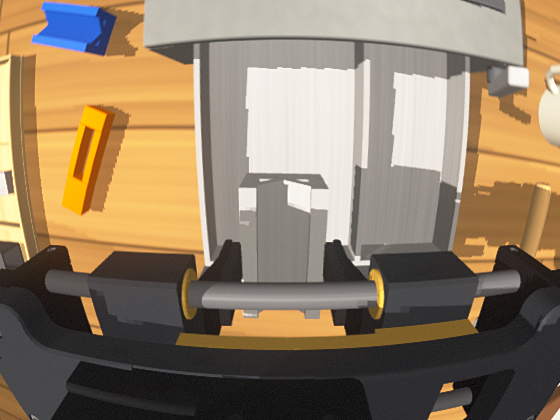

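The wide lane is bounded by the left wall at (205,150) and the divider at (360,150), as predicted. The block hangs at (283,240) over the wide lane, clear of the walls.

Emit:
{"fn": "arm_command", "kwargs": {"moves": [0.3,0,1.5,0,0,0,2.5,0,0,0,2.5,0,0,0,2,0,0,0,1,0,0,0,0.5,0,0,0,0.2,0,0,0,0,0]}}

```text
time: 6.7
ee_pos: [0.5392, -0.1094, 0.0349]
eef_rot: [1.0, 0.03, 0.0, 0.0]
ft_force: [0.1, -0.4, -6.5]
width: 0.0448
grip_force: 40.0
```

Emit:
{"fn": "arm_command", "kwargs": {"moves": [0,0,0.2,0,0,0,0.15,0,0,0,0,0]}}

```text
time: 6.95
ee_pos: [0.5393, -0.1092, 0.0314]
eef_rot: [1.0, 0.03, 0.0, -0.0]
ft_force: [-0.5, -0.2, -6.1]
width: 0.0452
grip_force: 40.0
```

Emit:
{"fn": "arm_command", "kwargs": {"moves": [0,0,0.1,0,0,0,0.1,0,0,0,0,0]}}

```text
time: 7.2
ee_pos: [0.5399, -0.1091, 0.0299]
eef_rot: [1.0, 0.029, 0.001, -0.0]
ft_force: [-1.0, 1.1, 2.7]
width: 0.0449
grip_force: 40.0
```

Emit:
{"fn": "arm_command", "kwargs": {"moves": [0,0,0,0,0,0,0,0,0,0,0,0,0,0,-1,0,0,0,-2,0,0,0,-3,0,0,0,-3,0,0,0,-2,0,0,0,0,0], "fingers": 70}}

```text
time: 7.95
ee_pos: [0.5413, -0.1101, 0.1439]
eef_rot: [1.0, 0.029, 0.003, -0.0]
ft_force: [0.7, 0.1, 0.2]
width: 0.0607
grip_force: 0.0
```

```bash
python3 - <<'E'
from h import *
tool([.5258,.2922,.13],6.8)
E
```

```text
pos [ 0.5413 -0.1101  0.1439] unit [-0.1217  0.0472] ang -86.67 tilt [0.007 0.   ] shift cm [  0.78 -40.25   1.4 ] turn 86.5292940044813 w 0.0607 f [0.7 0.1 0.2] t 7.95 q7 -1.2162962977098604
```

Emit:
{"fn": "arm_command", "kwargs": {"moves": [0.06,-3.3,0,0,0.06,-3.3,0,0,0.06,-3.4,0,0,0.06,-3.4,0,0,0.06,-3.4,0,0,0.06,-3.4,0,0,0.07,-3.4,0,0,0.07,-3.4,0,0,0.07,-3.4,0,0,0.07,-3.4,0,0,0.07,-3.4,0,0,0.07,-3,0,0], "fingers": 57}}

```text
time: 8.95
ee_pos: [0.5225, 0.2949, 0.1391]
eef_rot: [1.0, 0.03, -0.0, -0.0]
ft_force: [0.4, 0.3, -0.1]
width: 0.0496
grip_force: 0.0
```

Emit:
{"fn": "arm_command", "kwargs": {"moves": [0,0,0,-7,0,0,0,-7,0,0,0,-7,0,0,0,-7,0,0,0,-7,0,0,0,-7,0,0,0,-7,0,0,0,-7,0,0,0,-7,0,0,0,-7,0,0,0,-7,0,0,0,-7]}}

```text
time: 9.95
ee_pos: [0.5231, 0.2922, 0.1391]
eef_rot: [0.721, 0.693, -0.0, 0.0]
ft_force: [0.8, 0.8, -0.3]
width: 0.0498
grip_force: 0.0
```

Emit:
{"fn": "arm_command", "kwargs": {"moves": [0,0,1,-7,0,0,2,-2.5,0,0,1,0,0,0,0,0,0,0,0,0]}}

```text
time: 10.37
ee_pos: [0.5229, 0.2922, 0.0989]
eef_rot: [0.664, 0.747, -0.001, -0.0]
ft_force: [0.0, 0.7, 0.0]
width: 0.0496
grip_force: 0.0
```

```bash
python3 - <<'E'
from h import *
im,i=snap('wrist');cv2.imwrite('pics/w3.png',im)
tool([.5258,.2922,.01],6.8)
for a in(-.06,.06):
    for b in (-.015,.015):
      t=np.radians(96.8);p=np.array([.5258,.2922])+a*np.array([np.cos(t),np.sin(t)])+b*np.array([-np.sin(t),np.cos(t)])
      print(proj('wrist',[*p,.025],i).round(1))
E
```

```text
pos [0.5234 0.2926 0.0996] unit [-0.1172  0.4502] ang 6.77 tilt [0. 0.] shift cm [-0.06  0.23  8.96] turn -0.033961449840475666 w 0.0493 f [-0.2  0.3  0.4] t 10.42 q7 -0.3663883939592955
[303.4 268.9]
[270.2 269. ]
[306.  133.3]
[268.3 133.3]
```

View pics/w3.png

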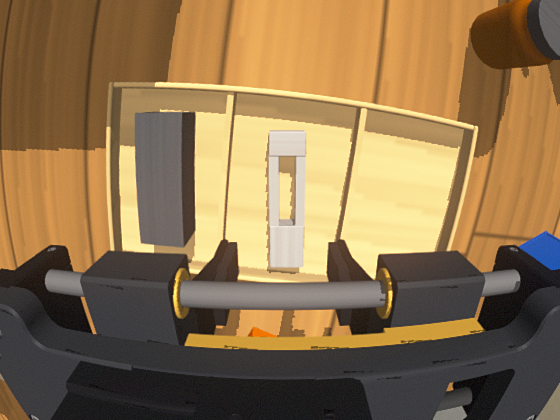

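The strap at (287,200) matches the prediction within 2 px and is midway between the fingers.

Emit:
{"fn": "arm_command", "kwargs": {"moves": [0,0.2,2,0,0,0,2.5,0,0,0,2,0,0,0,1.3,0,0,0,0.8,0,0,0,0.4,0,0,0,0,0,0,0,0,0]}}

```text
time: 11.08
ee_pos: [0.5257, 0.2931, 0.01]
eef_rot: [0.664, 0.748, 0.001, 0.0]
ft_force: [-0.5, -0.1, 0.3]
width: 0.0499
grip_force: 0.0
```

Emit:
{"fn": "arm_command", "kwargs": {"moves": [0,0,0,0,0,0,0,0,0,0,0,0,0,0,0,0,0,0,0,0], "fingers": 10, "squeeze": 40}}

```text
time: 11.5
ee_pos: [0.5252, 0.2929, 0.0093]
eef_rot: [0.663, 0.748, 0.0, -0.0]
ft_force: [0.5, -0.7, 0.3]
width: 0.0244
grip_force: 0.0
```

Emit:
{"fn": "arm_command", "kwargs": {"moves": [0,0,-1,0,0,0,-2.5,0,0,0,-3,0,0,0,-3,0,0,0,-2,0,0,0,0,0]}}

```text
time: 12.0
ee_pos: [0.5275, 0.294, 0.1299]
eef_rot: [0.664, 0.748, 0.004, 0.001]
ft_force: [-0.2, 0.2, 0.9]
width: 0.0086
grip_force: 0.0
```

```bash
python3 - <<'E'
from h import *
tool([*W(-.115,-.07),.12],93.2)
E
```

```text
pos [0.5275 0.294  0.1299] unit [-0.1129  0.4514] ang 6.85 tilt [0.006 0.005] shift cm [-52.03  -3.53   0.75] turn -86.35450667296638 w 0.0086 f [-0.2  0.2  0.9] t 12.0 q7 -0.36921779020250806
```

No grip: the fingers closed past 30 mm. I'll look.

```bash
python3 - <<'E'
from h import *
im,i=snap('wrist');cv2.imwrite('pics/w4.png',im)
im,i=snap('top');cv2.imwrite('pics/top4.png',im)
im,i=snap('side');cv2.imwrite('pics/side4.png',im)
E
```

```text
(no output)
```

View pics/w4.png

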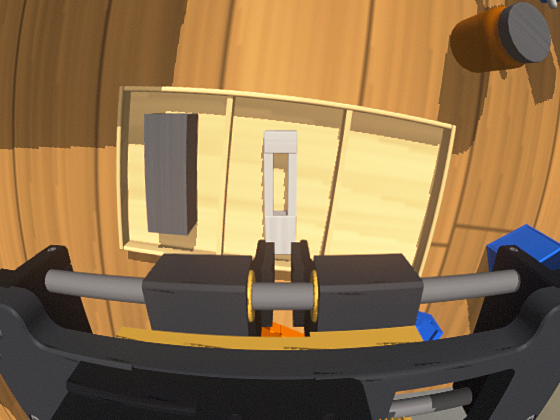

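```bash
python3 - <<'E'
from h import *
i=r.camera_info('wrist')
for a in(-.06,.06):
    for b in (-.015,.015):
      t=np.radians(96.8);p=np.array([.5258,.2922])+a*np.array([np.cos(t),np.sin(t)])+b*np.array([-np.sin(t),np.cos(t)])
      print(proj('wrist',[*p,.025],i).round(1))
for z in(0,.019,.07):
  s=r.read_state();q=R.from_quat(s['eef_rot']);print(proj('wrist',s['ee_pos']-q.apply([0,0,z]),i).round(1))
tool([.5258,.2922,.01],6.8)
a=cv2.imread('pics/top0.png');b=cv2.imread('pics/top4.png')
c=[cv2.resize(x[165:305,100:180],None,fx=4.2,fy=4.2,interpolation=cv2.INTER_CUBIC) for x in(b,)]
s=cv2.imread('pics/side4.png');c.append(cv2.resize(s[300:410,190:275],(454,588),interpolation=cv2.INTER_CUBIC))
cv2.imwrite('pics/c4.png',np.hstack(c))
E
```

```text
[299.6 257.1]
[268.7 257.1]
[301.7 131.6]
[267.3 131.5]
[283.9 239.7]
[284.  252.8]
[284.5 303.6]
pos [0.5249 0.2927 0.1241] unit [-0.1156  0.4503] ang 6.87 tilt [-0.  0.] shift cm [-0.07  0.08 11.41] turn 0.07208709837271954 w 0.0088 f [-0.1 -0.8 -0.7] t 12.15 q7 -0.36870748096515565
```

View pics/c4.png

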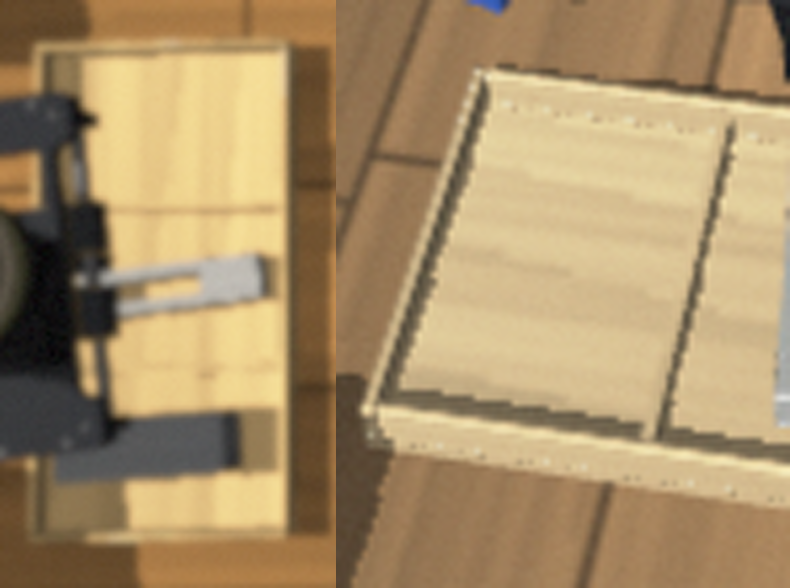

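The strap hasn't moved, so the pads must have passed above it. I'll go down again until the tips touch the tray floor.

Emit:
{"fn": "arm_command", "kwargs": {"moves": [0,0,0,0,0,0,0,0,0,0,0,0,0,0,1,0,0,0,2.5,0,0,0,3,0,0,0,2.5,0,0,0,1.3,0,0,0,0.8,0,0,0,0.3,0,0,0,0,0,0,0,0,0], "fingers": 50}}

```text
time: 13.15
ee_pos: [0.5259, 0.2932, 0.0112]
eef_rot: [0.664, 0.748, 0.001, 0.0]
ft_force: [0.4, 0.2, -0.2]
width: 0.0431
grip_force: 0.0
```

Emit:
{"fn": "arm_command", "kwargs": {"moves": [0,0,0.2,0,0,0,0.1,0,0,0,0,0]}}

```text
time: 13.4
ee_pos: [0.5253, 0.293, 0.0075]
eef_rot: [0.663, 0.748, 0.0, 0.0]
ft_force: [0.6, 0.0, 0.3]
width: 0.0431
grip_force: 0.0
```

Emit:
{"fn": "arm_command", "kwargs": {"moves": [0,0,0.2,0,0,0,0,0]}}

```text
time: 13.57
ee_pos: [0.525, 0.2928, 0.0049]
eef_rot: [0.663, 0.748, -0.0, -0.0]
ft_force: [0.7, 0.2, -0.2]
width: 0.0434
grip_force: 0.0
```

Emit:
{"fn": "arm_command", "kwargs": {"moves": [0,0,0,0,0,0,0,0,0,0,0,0], "fingers": 28, "squeeze": 40}}

```text
time: 13.82
ee_pos: [0.5251, 0.2928, 0.0051]
eef_rot: [0.663, 0.748, 0.0, 0.0]
ft_force: [-0.4, -0.8, 0.0]
width: 0.0309
grip_force: 0.0
```

Emit:
{"fn": "arm_command", "kwargs": {"moves": [0,0,0,0,0,0,0,0]}}

```text
time: 13.98
ee_pos: [0.5251, 0.2928, 0.0051]
eef_rot: [0.663, 0.748, 0.0, -0.0]
ft_force: [0.1, -0.7, -0.6]
width: 0.0256
grip_force: 0.0
```

```bash
python3 - <<'E'
from h import *
w,_=snap('wrist');s,_=snap('side')
a=cv2.resize(w[110:290,200:370],(400,424),interpolation=cv2.INTER_CUBIC);b=cv2.resize(s[300:406,230:330],(400,424),interpolation=cv2.INTER_CUBIC)
cv2.imwrite('pics/c5.png',np.hstack([a,b]))
E
```

```text
(no output)
```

View pics/c5.png

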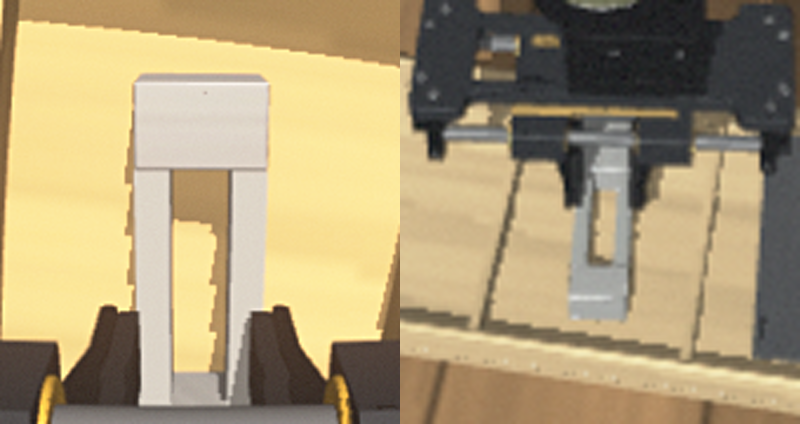

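```bash
python3 - <<'E'
from h import *
s=r.read_state();tool([.5258,.2922,.01],6.8);print(s['grip_force'])
p=s['ee_pos'];q=R.from_quat(s['eef_rot'])
def cs(P):u=proj('side',P);return (400+(u[0]-230)*4,(u[1]-300)*4)
wi=r.camera_info('wrist')
def cw(P):u=proj('wrist',P,wi);return ((u[0]-200)*400/170,(u[1]-110)*424/180)
for y in(-.013,.013):
  for x in (-.0095,.0095):
    for z in (0,-.02):
      P=p+q.apply([x,y,z]);print(x,y,z,'side',np.round(cs(P)),'wrist',np.round(cw(P)))
for a in(-.06,.06):
    for b in (-.015,.015):
      t=np.radians(96.8);P=np.array([.5258,.2922])+a*np.array([np.cos(t),np.sin(t)])+b*np.array([-np.sin(t),np.cos(t)])
      print('strap',np.round(cs([*P,.025])),np.round(cw([*P,.025])))
E
```

```text
pos [0.5251 0.2928 0.0051] unit [-0.1154  0.4503] ang 6.87 tilt [-0.  0.] shift cm [-0.07  0.06 -0.49] turn 0.07170066619625004 w 0.0248 f [ 0.2 -0.6  0.7] t 14.08 q7 -0.3302193213306638
0.0
-0.0095 -0.013 0 side [632. 202.] wrist [149. 338.]
-0.0095 -0.013 -0.02 side [632. 179.] wrist [144. 373.]
0.0095 -0.013 0 side [631. 231.] wrist [147. 272.]
0.0095 -0.013 -0.02 side [631. 209.] wrist [142. 302.]
-0.0095 0.013 0 side [585. 200.] wrist [246. 338.]
-0.0095 0.013 -0.02 side [584. 177.] wrist [251. 373.]
0.0095 0.013 0 side [583. 230.] wrist [247. 272.]
0.0095 0.013 -0.02 side [582. 207.] wrist [253. 302.]
strap [585. 101.] [253. 533.]
strap [638. 103.] [145. 533.]
strap [572. 289.] [270.  89.]
strap [630. 291.] [132.  89.]
```

The projection shows the real fingertips about 20 mm above the reported TCP, at strap-top height. I'll open and go lower, watching the force.

Emit:
{"fn": "arm_command", "kwargs": {"moves": [0,0,0,0,0,0,0,0,0,0,0,0,0,0,0,0,0,0,0.3,0,0,0,0.3,0,0,0,0,0], "fingers": 53}}

```text
time: 14.67
ee_pos: [0.5246, 0.2926, -0.0018]
eef_rot: [0.663, 0.748, -0.0, -0.0]
ft_force: [-0.1, -0.8, -0.4]
width: 0.0457
grip_force: 0.0
```

Emit:
{"fn": "arm_command", "kwargs": {"moves": [0,0,0.2,0,0,0,0.2,0,0,0,0,0]}}

```text
time: 14.92
ee_pos: [0.5248, 0.2927, -0.0055]
eef_rot: [0.663, 0.748, -0.0, -0.0]
ft_force: [-0.4, 0.2, -0.2]
width: 0.0465
grip_force: 0.0
```

Emit:
{"fn": "arm_command", "kwargs": {"moves": [0,0,0.2,0,0,0,0.1,0,0,0,0,0]}}

```text
time: 15.17
ee_pos: [0.525, 0.2927, -0.0082]
eef_rot: [0.663, 0.748, -0.0, -0.0]
ft_force: [-0.4, 0.1, 1.3]
width: 0.0461
grip_force: 0.0
```

Emit:
{"fn": "arm_command", "kwargs": {"moves": [0,0,0,0,0,0,0,0,0,0,0,0,0,0,0,0], "fingers": 20, "squeeze": 40}}

```text
time: 15.5
ee_pos: [0.5255, 0.2929, -0.0078]
eef_rot: [0.664, 0.748, 0.0, 0.0]
ft_force: [1.3, -0.1, 0.3]
width: 0.0294
grip_force: 40.0
```

Gripped at 29.4 mm with 40 N. Lifting and carrying it over.

Emit:
{"fn": "arm_command", "kwargs": {"moves": [0,0,-1,0,0,0,-2.5,0,0,0,-3,0,0,0,-3,0,0,0,-2,0,0,0,-1,0,0,0,0,0]}}

```text
time: 16.08
ee_pos: [0.5259, 0.2933, 0.1193]
eef_rot: [0.664, 0.748, 0.002, 0.0]
ft_force: [0.6, 0.5, -5.4]
width: 0.0295
grip_force: 40.0
```

```bash
python3 - <<'E'
from h import *
tool([*W(-.115,-.07),.12],93.2)
E
```

```text
pos [0.5259 0.2933 0.1193] unit [-0.1146  0.4508] ang 6.86 tilt [0.002 0.002] shift cm [-51.97  -3.37  -0.17] turn -86.33654895770559 w 0.0295 f [ 0.6  0.5 -5.4] t 16.08 q7 -0.36648898548174075
```

Emit:
{"fn": "arm_command", "kwargs": {"moves": [0,0,0,6,0,0,0,7,0,0,0,7,0,0,0,7,0,0,0,7,0,0,0,7,0,0,0,7,0,0,0,7,0,0,0,7,0,0,0,7,0,0,0,7,0,0,0,7]}}

```text
time: 17.08
ee_pos: [0.5239, 0.2921, 0.1149]
eef_rot: [0.993, 0.118, -0.001, 0.001]
ft_force: [-0.4, -0.4, -5.2]
width: 0.0296
grip_force: 40.0
```

Emit:
{"fn": "arm_command", "kwargs": {"moves": [0,0,0,7,0,0,0,4,0,0,0,0]}}

```text
time: 17.33
ee_pos: [0.5239, 0.2922, 0.115]
eef_rot: [1.0, 0.023, -0.001, 0.001]
ft_force: [0.4, -0.0, -5.4]
width: 0.0297
grip_force: 40.0
```

```bash
python3 - <<'E'
from h import *
tool([*W(-.115,-.07),.12],93.2)
E
```

```text
pos [0.5239 0.2922 0.115 ] unit [-0.1167  0.4498] ang -87.31 tilt [-0.002 -0.002] shift cm [ 0.63 51.98 -0.39] turn -0.5145873925126239 w 0.0297 f [ 0.4 -0.  -5.4] t 17.33 q7 -1.92229492419672
```

Emit:
{"fn": "arm_command", "kwargs": {"moves": [0,2,0,-0.5,0,3.5,0,0,0.1,4,0,0,0.1,4,0,0,0.1,4,0,0,0.1,4,0,0,0.1,4,0,0,0.1,4,0,0,0,4,0,0,0,4,0,0,0,4,0,0,0,4,0,0]}}

```text
time: 18.33
ee_pos: [0.5567, -0.1627, 0.1159]
eef_rot: [1.0, 0.031, -0.001, -0.0]
ft_force: [1.7, 0.0, -5.4]
width: 0.0294
grip_force: 40.0
```

Emit:
{"fn": "arm_command", "kwargs": {"moves": [0,3,0,0,0,2,0,0,0,1.3,0,0,0,0,0,0,0,0,0,0]}}

```text
time: 18.75
ee_pos: [0.5604, -0.2245, 0.1158]
eef_rot: [1.0, 0.03, -0.001, -0.0]
ft_force: [-0.7, 0.6, -5.1]
width: 0.0296
grip_force: 40.0
```

```bash
python3 - <<'E'
from h import *
tool([*W(-.115,-.07),.006],93.2)
E
```

```text
pos [ 0.5604 -0.2245  0.1158] unit [-0.1091 -0.0681] ang -86.6 tilt [-0.002  0.   ] shift cm [-0.57  0.19 10.98] turn 0.19681191157457079 w 0.0296 f [-0.7  0.6 -5.1] t 18.75 q7 -0.9447253497123523
```

Emit:
{"fn": "arm_command", "kwargs": {"moves": [-0.3,0.2,1.5,0,0,0,2.5,0,0,0,2.5,0,0,0,2,0,0,0,1.2,0,0,0,0.5,0,0,0,0,0,0,0,0,0]}}

```text
time: 19.42
ee_pos: [0.5591, -0.226, 0.0157]
eef_rot: [1.0, 0.03, 0.0, 0.0]
ft_force: [-0.3, 0.5, -5.2]
width: 0.0296
grip_force: 40.0
```

Emit:
{"fn": "arm_command", "kwargs": {"moves": [0,0,0.3,0,0,0,0.2,0,0,0,0,0]}}

```text
time: 19.67
ee_pos: [0.5587, -0.226, 0.0102]
eef_rot: [1.0, 0.029, 0.0, -0.0]
ft_force: [-1.2, -0.1, -5.2]
width: 0.0292
grip_force: 40.0
```

Emit:
{"fn": "arm_command", "kwargs": {"moves": [0,0,0.2,0,0,0,0.2,0,0,0,0,0]}}

```text
time: 19.92
ee_pos: [0.5583, -0.226, 0.0056]
eef_rot: [1.0, 0.029, -0.0, -0.0]
ft_force: [0.4, 0.8, -5.5]
width: 0.0295
grip_force: 40.0
```

Emit:
{"fn": "arm_command", "kwargs": {"moves": [0,0,0.1,0,0,0,0,0]}}

```text
time: 20.08
ee_pos: [0.5584, -0.2261, 0.0049]
eef_rot: [1.0, 0.029, -0.0, -0.0]
ft_force: [0.1, 0.1, -4.9]
width: 0.0297
grip_force: 40.0
```

Emit:
{"fn": "arm_command", "kwargs": {"moves": [0,0,0.1,0,0,0,0.1,0,0,0,0,0]}}

```text
time: 20.33
ee_pos: [0.5597, -0.2262, 0.0042]
eef_rot: [1.0, 0.029, 0.001, -0.0]
ft_force: [-0.6, 1.6, 5.1]
width: 0.0294
grip_force: 40.0
```

Emit:
{"fn": "arm_command", "kwargs": {"moves": [0,0,0,0,0,0,0,0,0,0,0,0,0,0,0,0,0,0,-1,0,0,0,-2.5,0,0,0,-3.5,0,0,0,-3.5,0,0,0,-3,0,0,0,-1.5,0,0,0,0,0], "fingers": 54}}

```text
time: 21.25
ee_pos: [0.5602, -0.2273, 0.1577]
eef_rot: [1.0, 0.029, 0.003, 0.001]
ft_force: [0.2, -0.5, -0.1]
width: 0.0473
grip_force: 0.0
```

```bash
python3 - <<'E'
from h import *
tool([*W(-.245,.03),.055],93.2)
im,i=snap('wrist');cv2.imwrite('pics/w6.png',im)
t,_=snap('top');cv2.imwrite('pics/top6.png',t)
E
```

```text
pos [ 0.5602 -0.2273  0.1577] unit [-0.1094 -0.071 ] ang -86.66 tilt [ 0.006 -0.001] shift cm [-13.6  -10.14  10.17] turn 0.13663128716740403 w 0.0473 f [ 0.2 -0.5 -0.1] t 21.25 q7 -0.9622273949466597
```

Emit:
{"fn": "arm_command", "kwargs": {"moves": [-2.7,-2,0,0,-2.7,-2,0,0,-2.7,-2,0,0,-2.7,-2,0,0,-2.8,-2.1,0,0,0,0,0,0,0,0,2.5,0,0,0,3,0,0,0,3,0,0,0,1.3,0,0,0,0,0,0,0,0,0], "fingers": 0}}

```text
time: 22.35
ee_pos: [0.4158, -0.1337, 0.0544]
eef_rot: [1.0, 0.029, -0.001, 0.001]
ft_force: [-0.4, -0.6, 0.1]
width: 0.0004
grip_force: 0.0
```

```bash
python3 - <<'E'
from h import *
tool([*W(-.215,.03),.055],93.2)
E
```

```text
pos [ 0.4158 -0.1337  0.0544] unit [-0.2484  0.0306] ang -86.66 tilt [-0.003 -0.001] shift cm [ 3.34  0.07 -0.07] turn 0.1400990903971433 w 0.0004 f [-0.4 -0.6  0.1] t 22.35 q7 -1.2436079090061092
```

Emit:
{"fn": "arm_command", "kwargs": {"moves": [0.8,0,0,0,0.8,0,0,0,0.5,0,0,0,0.4,0,0,0,0.3,0,0,0,0.3,0,0,0,0.3,0,0,0,0.3,0,0,0,0.3,0,0,0,0.3,0,0,0]}}

```text
time: 23.18
ee_pos: [0.4597, -0.1308, 0.055]
eef_rot: [1.0, 0.029, -0.0, -0.0]
ft_force: [-1.2, -1.3, 1.6]
width: 0.0003
grip_force: 0.9
```

Emit:
{"fn": "arm_command", "kwargs": {"moves": [0.4,0,0,0,0.5,0,0,0,0.6,0,0,0,0.6,0,0,0,0.6,0,0,0,0.6,0,0,0,0.6,0,0,0,0.6,0,0,0,0.6,0,0,0,0.6,0,0,0,0.6,0,0,0,0.6,0,0,0]}}

```text
time: 24.18
ee_pos: [0.5292, -0.1267, 0.055]
eef_rot: [1.0, 0.029, -0.0, -0.0]
ft_force: [-2.1, 0.5, 0.7]
width: 0.0006
grip_force: 1.0
```

```bash
python3 - <<'E'
from h import *
tool([*W(-.01,.03),.055],93.2)
t,_=snap('top');cv2.imwrite('pics/top7.png',t)
w,_=snap('wrist')
a=cv2.resize(t[130:270,240:360],(400,467),interpolation=cv2.INTER_CUBIC)
b=cv2.resize(w,(400,300));b=np.vstack([b,np.zeros((167,400,3),np.uint8)])
cv2.imwrite('pics/c7.png',np.hstack([a,b]))
E
```

```text
pos [ 0.5292 -0.1267  0.055 ] unit [-0.1348  0.0313] ang -86.63 tilt [-0.  0.] shift cm [ 1.248e+01  1.700e-01 -1.000e-02] turn 0.17076641796933245 w 0.0006 f [-2.1  0.5  0.7] t 24.18 q7 -1.097992985074166
```

```bash
cat >> h.py <<'E'
def sat(im,n,x,y,z):
    u,v=np.round(proj(n,[*W(x,y),z])).astype(int);c=im[v-1:v+2,u-1:u+2].reshape(-1,3).mean(0);return int(c.max()-c.min())
E
python3 - <<'E'
from h import *
for f,n in(('top0','top'),('top7','top'),):
  im=cv2.imread(f'pics/{f}.png')
  for y in(.09,-.1):print(f,y,[(round(x,2),sat(im,n,x,y,.02)) for x in np.arange(-.24,-.03,.01)])
s,_=snap('side');s0=cv2.imread('pics/side0.png')
for im in(s0,s):print([(round(x,2),sat(im,'side',x,.119,.054)) for x in np.arange(-.24,-.03,.01)])
E
```

```text
top0 0.09 [(np.float64(-0.24), 85), (np.float64(-0.23), 86), (np.float64(-0.22), 86), (np.float64(-0.21), 68), (np.float64(-0.2), 6), (np.float64(-0.19), 6), (np.float64(-0.18), 5), (np.float64(-0.17), 4), (np.float64(-0.16), 4), (np.float64(-0.15), 4), (np.float64(-0.14), 4), (np.float64(-0.13), 4), (np.float64(-0.12), 4), (np.float64(-0.11), 4), (np.float64(-0.1), 4), (np.float64(-0.09), 4), (np.float64(-0.08), 4), (np.float64(-0.07), 5), (np.float64(-0.06), 4), (np.float64(-0.05), 4), (np.float64(-0.04), 5)]
top0 -0.1 [(np.float64(-0.24), 85), (np.float64(-0.23), 77), (np.float64(-0.22), 77), (np.float64(-0.21), 42), (np.float64(-0.2), 6), (np.float64(-0.19), 6), (np.float64(-0.18), 10), (np.float64(-0.17), 9), (np.float64(-0.16), 8), (np.float64(-0.15), 9), (np.float64(-0.14), 9), (np.float64(-0.13), 9), (np.float64(-0.12), 9), (np.float64(-0.11), 9), (np.float64(-0.1), 10), (np.float64(-0.09), 9), (np.float64(-0.08), 9), (np.float64(-0.07), 9), (np.float64(-0.06), 10), (np.float64(-0.05), 10), (np.float64(-0.04), 10)]
top7 0.09 [(np.float64(-0.24), 41), (np.float64(-0.23), 41), 
[... 1318 characters left out ...]
oat64(-0.11), 2), (np.float64(-0.1), 2), (np.float64(-0.09), 3), (np.float64(-0.08), 3), (np.float64(-0.07), 3), (np.float64(-0.06), 4), (np.float64(-0.05), 3), (np.float64(-0.04), 4)]
[(np.float64(-0.24), 60), (np.float64(-0.23), 63), (np.float64(-0.22), 62), (np.float64(-0.21), 63), (np.float64(-0.2), 66), (np.float64(-0.19), 73), (np.float64(-0.18), 76), (np.float64(-0.17), 72), (np.float64(-0.16), 77), (np.float64(-0.15), 74), (np.float64(-0.14), 76), (np.float64(-0.13), 50), (np.float64(-0.12), 15), (np.float64(-0.11), 3), (np.float64(-0.1), 3), (np.float64(-0.09), 3), (np.float64(-0.08), 3), (np.float64(-0.07), 3), (np.float64(-0.06), 3), (np.float64(-0.05), 3), (np.float64(-0.04), 2)]
```

The drawer is moving with the fingers; the panel is now at about −0.125. I'll continue and slow down near the detent.

Emit:
{"fn": "arm_command", "kwargs": {"moves": [0.4,0,0,0,0.7,0,0,0,0.8,0,0,0,0.8,0,0,0,0.8,0,0,0,0.8,0,0,0,0.8,0,0,0,0.8,0,0,0,0.8,0,0,0,0.6,0,0,0,0.5,0,0,0,0.4,0,0,0]}}

```text
time: 25.33
ee_pos: [0.6111, -0.1216, 0.055]
eef_rot: [1.0, 0.03, 0.0, -0.0]
ft_force: [-2.3, -0.3, 1.3]
width: 0.0004
grip_force: 1.0
```

Emit:
{"fn": "arm_command", "kwargs": {"moves": [0.3,0,0,0,0.2,0,0,0,0.2,0,0,0,0.2,0,0,0,0.2,0,0,0,0.2,0,0,0]}}

```text
time: 25.83
ee_pos: [0.6235, -0.1209, 0.055]
eef_rot: [1.0, 0.029, -0.0, -0.0]
ft_force: [-1.8, 0.9, 0.2]
width: 0.0003
grip_force: 0.8
```

```bash
python3 - <<'E'
from h import *
tool([*W(-.01,.03),.055],93.2)
E
```

```text
pos [ 0.6235 -0.1209  0.055 ] unit [-0.0403  0.0318] ang -86.62 tilt [-0.  0.] shift cm [ 3.03  0.19 -0.  ] turn 0.1785623459081762 w 0.0003 f [-1.8  0.9  0.2] t 25.83 q7 -1.0850959675891196
```

Panel at about −0.031. Next comes the detent, at 2.4 cm/s.

Emit:
{"fn": "arm_command", "kwargs": {"moves": [0.2,0,0,0,0.2,0,0,0,0.2,0,0,0,0.2,0,0,0,0.2,0,0,0,0.2,0,0,0]}}

```text
time: 26.33
ee_pos: [0.6356, -0.1204, 0.055]
eef_rot: [1.0, 0.029, 0.0, -0.0]
ft_force: [-1.2, 1.0, -0.2]
width: 0.0007
grip_force: 0.8
```

Emit:
{"fn": "arm_command", "kwargs": {"moves": [0.2,0,0,0,0.2,0,0,0,0.2,0,0,0,0.2,0,0,0]}}

```text
time: 26.67
ee_pos: [0.6436, -0.12, 0.055]
eef_rot: [1.0, 0.029, -0.0, -0.0]
ft_force: [-1.9, 1.9, 0.6]
width: 0.0002
grip_force: 0.8
```

Emit:
{"fn": "arm_command", "kwargs": {"moves": [0.2,0,0,0,0.2,0,0,0]}}

```text
time: 26.83
ee_pos: [0.6476, -0.1197, 0.055]
eef_rot: [1.0, 0.029, 0.0, -0.0]
ft_force: [-1.5, 1.7, 1.0]
width: 0.0003
grip_force: 0.8
```

Emit:
{"fn": "arm_command", "kwargs": {"moves": [0.2,0,0,0,0.2,0,0,0]}}

```text
time: 27.0
ee_pos: [0.6516, -0.1195, 0.055]
eef_rot: [1.0, 0.029, 0.0, -0.0]
ft_force: [-1.7, 1.9, 0.3]
width: 0.0002
grip_force: 0.8
```

```bash
python3 - <<'E'
from h import *
tool([*W(-.01,.03),.055],93.2)
t,_=snap('top');cv2.imwrite('pics/top8.png',t);s,_=snap('side')
z0=cv2.imread('pics/top0.png')
for y in(-.1,-.08,-.115):print(y,[(int(round(x*1000)),sat(t,'top',x,y,.088)) for x in np.arange(-.06,.02,.005)])
print([(int(round(x*1000)),sat(z0,'top',x,-.1,.088)) for x in np.arange(-.25,-.18,.005)])
print([(int(round(x*1000)),sat(s,'side',x,.119,.088)) for x in np.arange(-.06,.02,.005)])
a=cv2.resize(t[150:220,240:360],(480,280),interpolation=cv2.INTER_CUBIC)
w,_=snap('wrist');cv2.imwrite('pics/w8.png',w)
b=cv2.resize(s[150:260,140:350],(480,260),interpolation=cv2.INTER_CUBIC)
c=cv2.resize(w,(320,240))
p=np.zeros((540,800,3),np.uint8);p[:280,:480]=a;p[280:,:480]=b;p[:240,480:]=c;cv2.imwrite('pics/c8.png',p)
E
```

```text
pos [ 0.6516 -0.1195  0.055 ] unit [-0.0122  0.0317] ang -86.63 tilt [0. 0.] shift cm [0.22 0.17 0.  ] turn 0.17102017456969065 w 0.0002 f [-1.7  1.9  0.3] t 27.0 q7 -1.090922665712264
-0.1 [(-60, 59), (-55, 57), (-50, 57), (-45, 55), (-40, 53), (-35, 53), (-30, 54), (-25, 55), (-20, 46), (-15, 18), (-10, 5), (-5, 5), (0, 3), (5, 3), (10, 3), (15, 3)]
-0.08 [(-60, 59), (-55, 58), (-50, 57), (-45, 56), (-40, 54), (-35, 50), (-30, 47), (-25, 48), (-20, 52), (-15, 41), (-10, 22), (-5, 4), (0, 2), (5, 3), (10, 3), (15, 4)]
-0.115 [(-60, 58), (-55, 57), (-50, 57), (-45, 54), (-40, 53), (-35, 53), (-30, 52), (-25, 41), (-20, 13), (-15, 6), (-10, 4), (-5, 3), (0, 2), (5, 3), (10, 4), (15, 4)]
[(-250, 82), (-245, 83), (-240, 86), (-235, 86), (-230, 86), (-225, 87), (-220, 89), (-215, 81), (-210, 60), (-205, 34), (-200, 10), (-195, 6), (-190, 7), (-185, 8), (-180, 9)]
[(-60, 70), (-55, 72), (-50, 71), (-45, 57), (-40, 53), (-35, 48), (-30, 49), (-25, 41), (-20, 34), (-15, 10), (-10, 1), (-5, 0), (0, 2), (5, 2), (10, 3), (15, 3)]
```

Emit:
{"fn": "arm_command", "kwargs": {"moves": [0.2,0,0,0,0.2,0,0,0]}}

```text
time: 27.32
ee_pos: [0.6534, -0.1199, 0.0551]
eef_rot: [1.0, 0.029, -0.002, -0.0]
ft_force: [-20.4, 1.9, 14.3]
width: 0.0003
grip_force: 10.3
```

Emit:
{"fn": "arm_command", "kwargs": {"moves": [0.2,0,0,0,0.2,0,0,0]}}

```text
time: 27.48
ee_pos: [0.6532, -0.1198, 0.0549]
eef_rot: [1.0, 0.028, -0.006, -0.001]
ft_force: [-42.2, 6.9, 29.1]
width: 0.0004
grip_force: 20.9
```

Resistance is at 42 N, so I'm backing off to look.

Emit:
{"fn": "arm_command", "kwargs": {"moves": [-0.5,0,0,0,-0.5,0,0,0,-1,0,0,0,-2,0,0,0,-3,0,0,0,-3,0,0,0,0,0,-3,0,0,0,-3,0,0,0,0,0]}}

```text
time: 28.23
ee_pos: [0.5621, -0.1259, 0.1202]
eef_rot: [1.0, 0.029, 0.004, -0.0]
ft_force: [0.8, -0.8, 1.1]
width: 0.0004
grip_force: 0.0
```

```bash
python3 - <<'E'
from h import *
tool([*W(-.01,.03),.055],93.2)
t,_=snap('top');cv2.imwrite('pics/top9.png',t);s,_=snap('side');w,i=snap('wrist');cv2.imwrite('pics/w9.png',w);cv2.imwrite('pics/side9.png',s)
for x in(-.02,0):
  for y in(.123,-.123):print('panel',x,y,proj('wrist',[*W(x,y),.088],i).round(),proj('wrist',[*W(x,y),.105],i).round())
for x in(-.037,-.027):print('handle',x,proj('wrist',[*W(x,.05),.045],i).round(),proj('wrist',[*W(x,-.05),.045],i).round())
print('piv',proj('wrist',[*W(-.02,-.135),.078],i).round())
for a in(65,55):
  c=np.radians(a);print('tip',a,proj('wrist',[*W(-.02,-.135+.1*np.cos(c)),.078+.1*np.sin(c)],i).round())
a=w[0:330,60:540]
b=cv2.resize(s[140:260,140:300],(320,240),interpolation=cv2.INTER_CUBIC)
c=cv2.resize(t[150:230,240:360],(320,213),interpolation=cv2.INTER_CUBIC)
p=np.zeros((460,800,3),np.uint8);p[:330,:480]=a;p[:240,480:]=b;p[240:453,480:]=c;cv2.imwrite('pics/c9.png',p)
E
```

```text
pos [ 0.5621 -0.1259  0.1202] unit [-0.1019  0.0303] ang -86.68 tilt [0.008 0.   ] shift cm [9.14 0.04 6.59] turn 0.11784134565868953 w 0.0004 f [ 0.8 -0.8  1.1] t 28.23 q7 -1.133108542169123
panel -0.02 0.123 [148. 108.] [138. 108.]
panel -0.02 -0.123 [487. 117.] [500. 118.]
panel 0 0.123 [148.  80.] [137.  78.]
panel 0 -0.123 [488.  91.] [502.  91.]
handle -0.037 [258. 126.] [382. 128.]
handle -0.027 [258. 113.] [382. 116.]
piv [492. 118.]
tip 65 [528. 120.]
tip 55 [497. 115.]
```

View pics/c9.png

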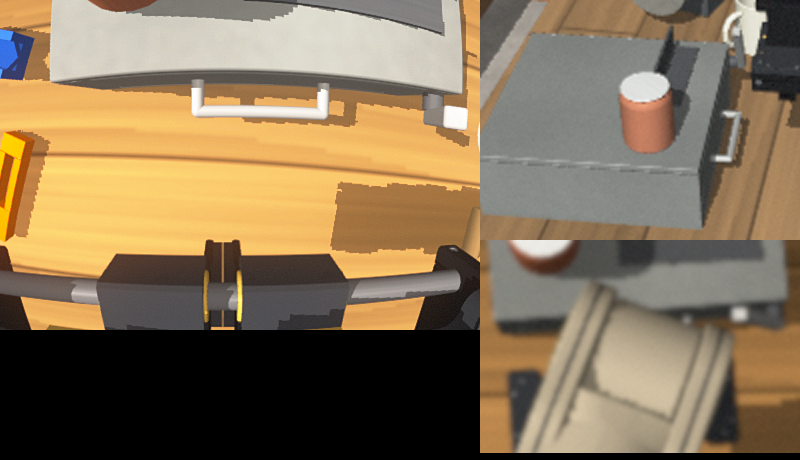

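The handle bar is seen at wrist row 112 (full-picture columns 254–387). That matches the prediction for a handle 25–27 mm ahead of the front plane, so the drawer is home. Tin and angle iron look undisturbed. The latch's end face at (515,118) puts it near 61°. Next I position the shut fingers to the right of and above the bar.

Emit:
{"fn": "arm_command", "kwargs": {"moves": [0,0,-3,0,0,0,-3,0,0,0,-1,0,0.5,2,0,0,1.5,3,0,0,1.5,3,0,0,1.5,3,0,0,1.5,3,0,0,1.2,2,0,0,0.5,1,0,0,0,0,0,0,0,0,0,0]}}

```text
time: 29.38
ee_pos: [0.6508, -0.2902, 0.1832]
eef_rot: [1.0, 0.029, -0.001, -0.0]
ft_force: [-0.1, 0.8, -0.1]
width: 0.0004
grip_force: 0.0
```

```bash
python3 - <<'E'
from h import *
tool([*W(-.02,-.139),.138],93.2)
t,_=snap('top');s,_=snap('side')
# grey handle check in side image: bright bar saturation along x at handle height
for x in (-.04,-.035,-.03,-.025,-.02,-.015):
  u,v=proj('side',[*W(x,0.0),.045]).round().astype(int);print(x,s[v,u].tolist(),end=' ')
E
```

```text
pos [ 0.6508 -0.2902  0.1832] unit [-0.0224 -0.1388] ang -86.7 tilt [-0.002  0.   ] shift cm [0.25 0.02 4.52] turn 0.10454430818197125 w 0.0004 f [-0.1  0.8 -0.1] t 29.38 q7 -0.8790536087588697
-0.04 [68, 94, 120] -0.035 [50, 67, 84] -0.03 [73, 98, 121] -0.025 [153, 158, 156] -0.02 [164, 166, 165] -0.015 [60, 75, 91]
```

Emit:
{"fn": "arm_command", "kwargs": {"moves": [0.2,0,1.5,0,0,0,2,0,0,0,1,0,0,0,0,0]}}

```text
time: 29.82
ee_pos: [0.6523, -0.2876, 0.1367]
eef_rot: [1.0, 0.03, -0.002, -0.001]
ft_force: [-0.4, -0.5, -0.2]
width: 0.0005
grip_force: 0.0
```

Emit:
{"fn": "arm_command", "kwargs": {"moves": [0,-0.7,0.1,0,0,-0.7,0.15,0,0,-0.65,0.25,0,0,-0.65,0.25,0,0,-0.6,0.35,0,0,-0.6,0.35,0,0,0,0,0]}}

```text
time: 30.4
ee_pos: [0.6513, -0.2486, 0.1247]
eef_rot: [1.0, 0.03, -0.0, -0.001]
ft_force: [0.2, -0.7, -0.5]
width: 0.0006
grip_force: 0.0
```

```bash
python3 - <<'E'
from h import *
tool([*W(-.02,-.1),.1238],93.2)
E
```

```text
pos [ 0.6513 -0.2486  0.1247] unit [-0.0197 -0.0972] ang -86.52 tilt [-0.001  0.001] shift cm [-0.03  0.28  0.09] turn 0.27958066917028646 w 0.0006 f [ 0.2 -0.7 -0.5] t 30.4 q7 -0.9111520116138647
```

Emit:
{"fn": "arm_command", "kwargs": {"moves": [0,-0.4,0.45,0,0,-0.5,0.45,0,0,-0.45,0.55,0,0,-0.45,0.55,0,0,-0.35,0.6,0,0,-0.35,0.6,0,0,-0.25,0.65,0,0,-0.25,0.65,0,0,0,0,0]}}

```text
time: 31.15
ee_pos: [0.6487, -0.2197, 0.0787]
eef_rot: [1.0, 0.03, -0.001, -0.0]
ft_force: [-0.3, 0.5, -0.2]
width: 0.0006
grip_force: 0.0
```

```bash
python3 - <<'E'
from h import *
tool([*W(-.02,-.0684),.0788],93.2)
s,_=snap('side');t,_=snap('top');cv2.imwrite('pics/s10.png',s);cv2.imwrite('pics/t10.png',t)
for th_ in range(0,70,5):
  c=np.radians(th_);o=[]
  for n,im in(('top',t),('side',s)):
    P=[*W(-.02,-.135+.094*np.cos(c)),.078+.094*np.sin(c)];u,v=proj(n,P).round().astype(int);o.append(im[v,u].tolist())
  print(th_,o)
E
```

```text
pos [ 0.6487 -0.2197  0.0787] unit [-0.0206 -0.0683] ang -86.59 tilt [-0.002  0.001] shift cm [ 0.06  0.01 -0.01] turn 0.2051499474601428 w 0.0006 f [-0.3  0.5 -0.2] t 31.15 q7 -0.9337429908903768
0 [[149, 178, 194], [50, 69, 88]]
5 [[149, 178, 194], [110, 119, 123]]
10 [[151, 180, 194], [181, 184, 182]]
15 [[148, 177, 193], [161, 164, 163]]
20 [[151, 178, 194], [49, 48, 48]]
25 [[149, 177, 193], [26, 25, 22]]
30 [[148, 176, 192], [33, 32, 27]]
35 [[146, 175, 189], [34, 33, 31]]
40 [[145, 173, 189], [35, 34, 34]]
45 [[143, 170, 185], [62, 60, 57]]
50 [[140, 166, 181], [63, 61, 57]]
55 [[139, 165, 180], [59, 56, 54]]
60 [[133, 158, 174], [59, 55, 55]]
65 [[131, 154, 169], [49, 46, 45]]
```

The side view shows the bright bar at 10–15°, so it is following. Now the last part, watching the force.

Emit:
{"fn": "arm_command", "kwargs": {"moves": [0,-0.1,0.4,0,0,-0.1,0.4,0,0,0,0.3,0,0,0,0.2,0,0,0,0,0]}}

```text
time: 31.67
ee_pos: [0.6489, -0.2187, 0.0669]
eef_rot: [1.0, 0.029, -0.0, -0.0]
ft_force: [-0.3, -0.8, -0.7]
width: 0.0002
grip_force: 0.0
```

Emit:
{"fn": "arm_command", "kwargs": {"moves": [0,0,0.2,0,0,0,0,0]}}

```text
time: 31.83
ee_pos: [0.6491, -0.2189, 0.0653]
eef_rot: [1.0, 0.029, -0.0, -0.0]
ft_force: [-0.2, 0.6, -0.6]
width: 0.0006
grip_force: 0.0
```

Emit:
{"fn": "arm_command", "kwargs": {"moves": [0,0,0.2,0,0,0,0,0]}}

```text
time: 32.0
ee_pos: [0.6491, -0.2188, 0.0632]
eef_rot: [1.0, 0.029, -0.0, -0.0]
ft_force: [0.1, -0.4, -0.4]
width: 0.0002
grip_force: 0.0
```

Emit:
{"fn": "arm_command", "kwargs": {"moves": [0,0,0.2,0,0,0,0,0]}}

```text
time: 32.17
ee_pos: [0.6494, -0.2189, 0.0616]
eef_rot: [1.0, 0.029, 0.0, 0.0]
ft_force: [-0.4, -0.8, -0.5]
width: 0.0003
grip_force: 0.0
```

Emit:
{"fn": "arm_command", "kwargs": {"moves": [0,0,0.2,0,0,0,0,0]}}

```text
time: 32.33
ee_pos: [0.6495, -0.2189, 0.0613]
eef_rot: [1.0, 0.029, 0.001, -0.0]
ft_force: [-4.4, 2.4, 13.4]
width: 0.0001
grip_force: 6.7
```

```bash
cat > l.py <<'E'
from h import *
tool([*W(-.02,-.066),.065],93.2)
s,_=snap('side');cv2.imwrite('pics/s11.png',s)
for rho in(.094,.085,.05):
  print(rho,[(a,int(s[tuple(proj('side',[*W(-.02,-.135+rho*np.cos(np.radians(a))),.078+rho*np.sin(np.radians(a))]).round().astype(int)[::-1])].min())) for a in range(-16,24,2)])
E
python3 l.py
```

```text
pos [ 0.6495 -0.2189  0.0613] unit [-0.0198 -0.0675] ang -86.63 tilt [0.001 0.001] shift cm [-0.02 -0.15 -0.37] turn 0.1725917125320393 w 0.0001 f [-4.4  2.4 13.4] t 32.33 q7 -0.9274839761827841
0.094 [(-16, 102), (-14, 82), (-12, 82), (-10, 67), (-8, 177), (-6, 174), (-4, 174), (-2, 171), (0, 223), (2, 190), (4, 171), (6, 172), (8, 117), (10, 98), (12, 50), (14, 12), (16, 23), (18, 35), (20, 35), (22, 31)]
0.085 [(-16, 67), (-14, 177), (-12, 152), (-10, 152), (-8, 142), (-6, 156), (-4, 158), (-2, 158), (0, 158), (2, 158), (4, 113), (6, 94), (8, 50), (10, 26), (12, 19), (14, 28), (16, 35), (18, 34), (20, 32), (22, 37)]
0.05 [(-16, 27), (-14, 27), (-12, 24), (-10, 24), (-8, 24), (-6, 32), (-4, 32), (-2, 22), (0, 22), (2, 32), (4, 32), (6, 33), (8, 33), (10, 32), (12, 32), (14, 31), (16, 33), (18, 33), (20, 30), (22, 30)]
```

The hard stop is reached with the bar centred on level. One slight extra press, then retreat and recheck.

Emit:
{"fn": "arm_command", "kwargs": {"moves": [0,0,0.2,0,0,0,0,0]}}

```text
time: 32.55
ee_pos: [0.6496, -0.2189, 0.0609]
eef_rot: [1.0, 0.029, 0.001, -0.001]
ft_force: [-10.9, 5.6, 26.8]
width: 0.0007
grip_force: 13.3
```

Emit:
{"fn": "arm_command", "kwargs": {"moves": [0,0,-0.4,0,0,0,-1.5,0,0,0,-3,0,0,0,-3,0,-1,0,-3,0,-2,0,0,0,-3,0,0,0,-3,0,0,0,-3,0,0,0,-3,0,0,0,0,0,0,0,0,0,0,0]}}

```text
time: 33.55
ee_pos: [0.4986, -0.2278, 0.1674]
eef_rot: [1.0, 0.029, 0.001, -0.001]
ft_force: [-0.1, 0.3, 0.5]
width: 0.0006
grip_force: 0.0
```

```bash
python3 l.py; python3 - <<'E'
from h import *
s,_=snap('side');w,i=snap('wrist');t,_=snap('top')
print('handle side',[(k,int(s[tuple(proj('side',[*W(k/1000,0.0),.045]).round().astype(int)[::-1])].min())) for k in range(-48,-8,3)])
print('handle wrist',[(k,int(w[tuple(proj('wrist',[*W(k/1000,0.0),.045],i).round().astype(int)[::-1])].min())) for k in range(-48,-8,3)])
for rho in(.094,.06,.03):
  print('latch wrist z-plane',rho,[(k,int(w[tuple(proj('wrist',[*W(k/1000,-.135+rho),.085],i).round().astype(int)[::-1])].min())) for k in range(-40,0,3)])
b=cv2.imread('pics/top0.png');d=cv2.absdiff(b,t).max(2)>40
n,l,st,c=cv2.connectedComponentsWithStats(d.astype(np.uint8));print([x.tolist() for x in st[1:] if x[4]>25])
E
```

```text
pos [ 0.4986 -0.2278  0.1674] unit [-0.171 -0.068] ang -86.72 tilt [0.002 0.002] shift cm [15.08 -0.16 10.27] turn 0.0844463449213606 w 0.0006 f [-0.1  0.3  0.5] t 33.55 q7 -0.9756363524933919
0.094 [(-16, 102), (-14, 84), (-12, 84), (-10, 64), (-8, 122), (-6, 170), (-4, 170), (-2, 169), (0, 218), (2, 184), (4, 168), (6, 170), (8, 171), (10, 169), (12, 168), (14, 171), (16, 167), (18, 166), (20, 185), (22, 148)]
0.085 [(-16, 64), (-14, 122), (-12, 137), (-10, 137), (-8, 143), (-6, 135), (-4, 150), (-2, 150), (0, 154), (2, 160), (4, 163), (6, 167), (8, 167), (10, 167), (12, 167), (14, 168), (16, 166), (18, 164), (20, 166), (22, 163)]
0.05 [(-16, 69), (-14, 69), (-12, 156), (-10, 156), (-8, 156), (-6, 156), (-4, 156), (-2, 158), (0, 158), (2, 162), (4, 162), (6, 163), (8, 163), (10, 165), (12, 165), (14, 166), (16, 164), (18, 164), (20, 163), (22, 163)]
handle side [(-48, 87), (-45, 85), (-42, 65), (-39, 51), (-36, 44), (-33, 50), (-30, 74), (-27, 120), (-24, 152), (-21, 160), (-18, 106), (-15, 58), (-12, 50), (-9, 48)]
handle wrist [(-48, 95), (-45, 98), (-42, 93), (-39, 62), (-36, 61
[... 247 characters left out ...]
 (-10, 68), (-7, 64), (-4, 67), (-1, 67)]
latch wrist z-plane 0.06 [(-40, 92), (-37, 90), (-34, 88), (-31, 89), (-28, 84), (-25, 175), (-22, 236), (-19, 233), (-16, 232), (-13, 60), (-10, 70), (-7, 70), (-4, 67), (-1, 69)]
latch wrist z-plane 0.03 [(-40, 60), (-37, 88), (-34, 96), (-31, 82), (-28, 81), (-25, 176), (-22, 235), (-19, 230), (-16, 235), (-13, 60), (-10, 67), (-7, 71), (-4, 68), (-1, 66)]
[[136, 174, 383, 246, 31274], [310, 181, 10, 7, 41], [360, 185, 9, 4, 30], [122, 186, 45, 19, 715], [378, 186, 9, 5, 33], [120, 225, 47, 17, 470], [338, 233, 7, 13, 34], [547, 234, 13, 93, 764], [341, 304, 31, 49, 415], [416, 324, 69, 96, 2227], [333, 355, 15, 17, 146], [334, 373, 77, 23, 1007]]
```

The handle sits at −23 mm, so the drawer is home. The bar occupies the same x band all along its length at level height. Nothing is touched.

```bash
python3 -c "
from bench import r
print(r.close_job())"
```

```text
the job is handed in; nothing more can be done
None
```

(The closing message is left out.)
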